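# Turn the stacked tote half round and nest it down onto the templates

### The job

The blue tote stands stacked over the grey one, which holds a pile of cutting templates. Lift it off, turn it half round so that the orange ends are on the same side and it nests, and press it down level until it sits on the pile and holds it, then let go. It binds on the way and the pile's height is not known, so feel for it: push no harder than about 15 N, leave the grey tote standing where it is and do not disturb the things around.

Things in the scene. Friction and masses are not known exactly. Their poses are not given: they have to be found in the camera images.
- top_center (a point): Blue stack-nest tote, empty, 0.22 to 0.39 kg, loose, open on top; starts stacked on the grey one, half a turn round from it. Point: its middle, 50 mm above its underside, 50 mm below its rim's top. x runs along its length to its orange end, y across, z up. 234 x 158 mm over the rim, 100 mm tall; 3 mm walls slope in to a 190 x 114 mm foot.
- top_mark (a point): Middle of the blue tote's orange end rim, on top (x +112, z +50 mm from top_center). A rim 10 mm thick and 18 mm tall runs all round.
- top_grip (a point): Middle of the grip bead along the top edge of the blue tote's cross divider (22 mm above top_center, x and y 0; axes as top_center). The bead is a straight blue bar 10 mm thick along x and 16 mm tall with upright flat sides, running 126 mm along y from wall to wall; its top is 20 mm below the rim. Its middle is clear for 80 mm to both sides.
- base_center (a point): Grey tote, the same moulding without a divider, also with one orange end, 0.65 kg with the pile in it, standing loose on the bench. Point and axes as for top_center. Orange ends on opposite sides, the blue tote stacks on it, centres 86.5 mm apart in height. Orange ends on the same side, it nests, centre above centre, axes parallel.
- base_mark (a point): Middle of the grey tote's orange end rim, on top (x +112, z +50 mm from base_center). Nesting: the blue tote goes in freely (side play 4 mm or more) until the centres are about 50 mm apart in height; from there lugs on its long walls must bow the grey walls out and it binds. Its own weight does not take it down to the pile.
- stock_foot (a point): Middle of the underside of the pile of flat cutting templates (160 x 54 mm, rigid, held in place) on the grey tote's floor, hidden under the blue tote at first. The pile's height varies and is not measured: the blue tote's floor meets it when the centres are 31 to 42 mm apart in height. Binding takes up to about 10 N of push; on the pile it rises steeply.
- paint_center (a point): Bystander: jar of edge paint, 48 mm across, 85 mm tall, loose; its centre.
- dye_cup_center (a point): Bystander: small open white dye cup, 58 mm across, 30 mm tall, loose; its centre.
- burnisher_center (a point): Bystander: upright turned wooden burnisher, 40 mm across, 117 mm tall, loose; its centre.

How it is judged (in metres and radians):
On the way, in this order (a step that is already met when the one before it is completed fails the run):
1. the blue tote is lifted clear of the grey one (z of top_center in the frame of base_center above 0.1 m and contact force between top and base below 0.1 N), for 0.1 s.
2. the blue tote is let into the grey one with the orange ends on the same side (z of top_center in the frame of base_center below 0.06 m and x of top_mark in the frame of base_center above 0.09 m and horizontal distance between top_center and base_center below 0.015 m), for 0.1 s.
At the end, for the whole second after the job is handed in: The blue tote is nested in the grey one, orange ends on the same side, its floor resting on the pile, centres within 6 mm sideways, level within 0.035 rad, at rest; the grey tote stands flat within 40 mm of where it stood and each bystander within 20 mm (contact force between top and stock above 0.05 N and z of top_center in the frame of base_center below 0.045 m and x of top_mark in the frame of base_center above 0.1 m and horizontal distance between top_center and base_center below 0.006 m and angle between the z axis of top_center and the z axis of base_center, either way round below 0.035 rad and angle between base_center's own z axis and vertical below 0.03 rad and distance of base_center from where it was at the start of the episode below 0.04 m and linear speed of top below 0.02 m/s and angular speed of top below 0.1 rad/s and distance of each of paint_center, dye_cup_center, burnisher_center from where it was at the start of the episode below 0.02 m); the robot touches nothing.
It fails at once if the pile of templates is squeezed with more than 25 N (contact force between top and stock above 25 N).
It fails at once if the totes are rammed together: all contact forces between them add up to more than 60 N (contact force between top and base above 60 N).
It fails at once if the grey tote is tipped by more than 0.15 rad (angle between base_center's own z axis and vertical above 0.15 rad).
It fails at once if the paint jar, the dye cup or the burnisher is knocked or moved by more than 20 mm (distance of any of paint_center, dye_cup_center, burnisher_center from where it was at the start of the episode above 0.02 m).
It also fails if it takes over 48 s, if anything falls off the work surface, if the arm or the gripper's body presses on something with over 40 N, if the wrist force passes 120 N, or if a joint passes its speed limit or range.

### The arm

A 6-joint arm with a two-finger parallel gripper is mounted at the origin on the work surface. World frame = base frame: x ahead of the robot, y to its left, z up, the work surface at z = 0. Lengths are in mm, angles in degrees, forces in N, time in s.
With the tool pointing down it reaches from about 350 to 850 mm from the base axis. Payload 8.1 kg.
Tool frame: the origin (TCP) lies at the very end of the fingers, on their centre line; the grasp point (between the pads) lies 19 mm behind it (tcp_to_grasp is the distance from the TCP to the grasp point, in mm); z points along the fingers, x is the direction in which the jaws open and shut, and the axes are right-handed (so a half turn about z gives the same grasp; the last joint's range is limited). The gripper opens to 85 mm and grips with 20 to 120 N. Pads are 22 mm wide; open, the fingers measure 114 mm over their backs; the gripper's body (76 mm by 85 mm) begins 54 mm behind the grasp point. The pads swing forward as they close: fully open they stand 13 mm farther back than shut.
Start: joints at [67.414, 7.471, 85.268, -0, 87.261, -4.893], TCP at [182.328, 571.631, 231.292] pointing down, gripper open.
Joint ranges: [-169.43, 169.43], [-51.17, 129.36], [1.28, 143.12], [-76.62, 256.62], [0, 156.53], [-152.29, 152.29]. Speed limits (degrees/s): [136.94, 136.94, 159.86, 180, 180, 180].

### API

Orientations are given as [roll, pitch, yaw] about the fixed x, y, z axes, in that order (R = Rz(yaw) Ry(pitch) Rx(roll)).
In Python, from bench import * gives the robot as it stands. The module is installed in compiled form; this text tells all that it offers.
- The arm moves only by the tool apply_moves, never from a script. Its argument "targets" is text: rows parted by semicolons, each of 7 numbers parted by spaces: the turn, a rotation vector about the tool's x, y, z in rad, then the shift along the tool's x, y, z in cm, then the finger opening in cm, from 0 to 8.54. A call has exactly 5 rows; each row is the pose to reach, as a shift and turn from the pose commanded when the call began, along the tool's axes at that moment; what a row does not reach only later rows make up. A row lasts 1/10 s, in which the tool goes at most 50 mm and 8.59 degrees, less where a joint would pass 70% of its speed; a pose out of reach is approached as far as the arm can. A call with a gripper value outside its range is refused whole. The fingers move at their own pace and stop on an object; "force" is the grip in N (left out, the last holds). Time passes only in rows, so rows that repeat a pose let the fingers close, or fill a call up. It gives the time, the measured TCP pose, the force and the opening at its end, in the units of the state.
- sense(): the state, without advancing time (a new reading comes with each control period).
- snapshot(name): name is "scene" or "top"; returns the picture (384x512x3 uint8, red, green, blue); there is no depth.
- camera_model(name): a dict with "fx", "fy", "cx", "cy" (pixels), "position" and "attitude" of the camera in the world. Camera axes: x right, y up, looking along -z (the intrinsics and any distortion apply to the point x, -y, -z); pixel columns grow to the right and rows downward; lengths in mm; the calibration is good to about 2 mm. A picture is of the moment at which its call begins. camera_model takes no time and is no camera call.
- hand_in(): hands the job in, once; it reports no verdict.
Trained networks look in the newest picture that a camera, given by its name, has taken for a name from the list of things; names that differ only in an ending like _2 or _b are one class to them, and where a whole thing is asked for, a point or a joint stands for the part that bears it (a point fixed in the world has none). Each returns a list of dicts, best first, with "confidence" (0 to 1); they miss things now and then, are a little off and sometimes report something else, mostly with a low value. They report only what shows in the picture. A call takes as long as a camera call.
- recognise(camera, query): "at" ([row, column] in pixels, amid what is visible of it).
- place_of(camera, query): "at" ([row, column] in pixels: a listed point, or the origin of a listed thing).
The state is a dict: "time": time; "joint_pos": joint angles; "qd": joint speeds; "joint_efforts": joint torques, N m; "tool_pos": TCP position; "tcp_rot": TCP orientation; "ft_force": force on the tool from outside, world axes, zero at the start; "wrist_torque": the same for the moment, N m; "finger_gap": finger opening in mm.
Only numpy, scipy, OpenCV 4.12 (cv2) and the standard library are available. Lean on these libraries where they do the work, as an engineer would, in place of code of your own. Each camera call takes 0.05 s, during which the arm holds its last target. There are 200 camera calls.

## Working session

There is one attempt and no reset: what is moved stays moved. The work goes in short steps, Python scripts to look and compute and a tool call to move; the robot and the scene stay as the last step left them, time stands still between calls to the robot, and variables do not carry over. Pictures are saved under pics/ and viewed, about 8 in all and at most 12, crops included, and the job is handed in when it is done.

Besides the shell and the picture viewer there is one more tool, called after "Request:" in YAML: its name, and indented under it one key for each argument. apply_moves: Moves the arm, as the interface text tells. Its arguments: {"type":"object","properties":{"targets":{"type":"string"},"force":{"type":"number"}},"required":["targets"]}

```bash
mkdir -p pics
cat > h.py <<'E'
from bench import *
import numpy as np, cv2
from scipy.spatial.transform import Rotation as R
def cam(n):
    m=camera_model(n); return m
def rot(m):
    a=np.array(m["attitude"],float)
    return a if a.shape==(3,3) else R.from_euler('xyz',a,degrees=True).as_matrix()
def ray(m,at):
    r,c=at
    K=np.array([[m["fx"],0,m["cx"]],[0,m["fy"],m["cy"]],[0,0,1]])
    D=np.array(m.get("distortion",[0,0,0,0]),float)
    u,v=cv2.undistortPoints(np.array([[[c,r]]],float),K,D)[0,0]
    return rot(m)@np.array([u,-v,-1.])
def onz(m,at,z):
    d=ray(m,at);p=np.array(m["position"]);return p+d*(z-p[2])/d[2]
def tri(ms,ats):
    A=np.zeros((3,3));b=np.zeros(3)
    for m,a in zip(ms,ats):
        d=ray(m,a);d/=np.linalg.norm(d);P=np.eye(3)-np.outer(d,d);A+=P;b+=P@np.array(m["position"])
    return np.linalg.solve(A,b)
E
python3 - <<'E'
from h import *
ims=[snapshot(n) for n in("scene","top")]
cv2.imwrite("pics/a.png",cv2.cvtColor(np.vstack(ims)[:, :],cv2.COLOR_RGB2BGR)) if 0 else [cv2.imwrite(f"pics/a_{n}.png",i[...,::-1]) for n,i in zip(("scene","top"),ims)]
M={n:camera_model(n) for n in("scene","top")}
print(M)
for q in "top_center top_mark top_grip base_center base_mark paint_center dye_cup_center burnisher_center".split():
    r={n:place_of(n,q) for n in M}
    for n in M: print(q,n,[(np.round(d["at"],1).tolist(),round(d["confidence"],2)) for d in r[n][:2]])
    if all(r.values()): print("   ",tri([M[n] for n in M],[r[n][0]["at"] for n in M]).round(1))
print(sense())
E
```

```text
{'scene': {'fx': 464.89284653718994, 'fy': 464.89284653718994, 'cx': 254.90266029935884, 'cy': 193.32283560231969, 'position': array([1480.40203331, -136.13580759,  876.80629726]), 'attitude': array([52.04852456,  0.90814021, 80.48942068])}, 'top': {'fx': 387.1765174274675, 'fy': 387.1765174274675, 'cx': 250.01826616983388, 'cy': 183.57055047595227, 'position': array([ 420.49309773,   17.09137498, 1091.72248167]), 'attitude': array([  5.65378042,  -1.60156096, -91.410478  ])}}
top_center scene [([188.3, 245.4], 0.57)]
top_center top [([178.4, 254.1], 0.73)]
    [526.8 -17.7 145.1]
top_mark scene [([181.2, 198.9], 0.71), ([214.1, 102.9], 0.33)]
top_mark top [([169.0, 296.9], 0.89), ([139.3, 386.9], 0.54)]
    [ 540.5 -126.   192.5]
top_grip scene [([179.8, 243.7], 0.98)]
top_grip top [([176.7, 253.8], 0.61)]
    [527.4 -18.6 173. ]
base_center scene [([214.9, 244.8], 0.78)]
base_center top []
base_mark scene [([191.5, 285.4], 0.73)]
base_mark top []
paint_center scene [([199.8, 373.1], 0.83)]
paint_center top [([188.7, 114.6], 0.79), ([179.7, 252.2], 0.21)]
    [517.8 351.   44.7]
dye
[... 228 characters left out ...]
2)]
    [ 633.1 -386.2   70.3]
{'time': 0.9, 'joint_pos': array([ 6.74140591e+01,  7.47036053e+00,  8.52649668e+01,  1.49026754e-03,
        8.72634000e+01, -4.89269594e+00]), 'qd': array([ 0.0513157 ,  0.14869443, -0.02479847,  0.07401812,  0.05115088,
        0.04566987]), 'joint_efforts': array([ 1.38287978e-03, -5.69314563e+01, -5.00874031e+01,  2.91300159e-05,
        1.42615070e-03,  2.17436224e-06]), 'tool_pos': array([182.32427975, 571.64319779, 231.32781605]), 'tcp_rot': array([-1.79998625e+02, -1.39498561e-03,  7.23066839e+01]), 'ft_force': array([-0.20121439, -0.22186602,  0.38272563]), 'wrist_torque': array([-0.0140915 , -0.01847573,  0.03056104]), 'finger_gap': 85.6080068017531}
```

View pics/a_scene.png

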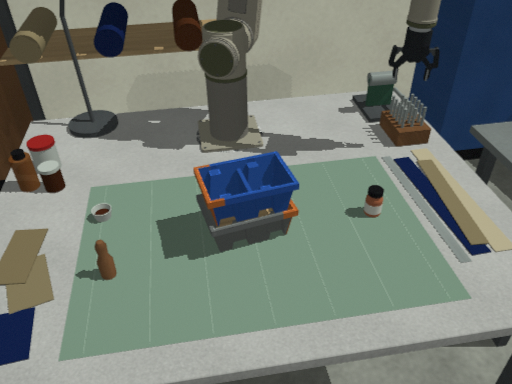

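View pics/a_top.png

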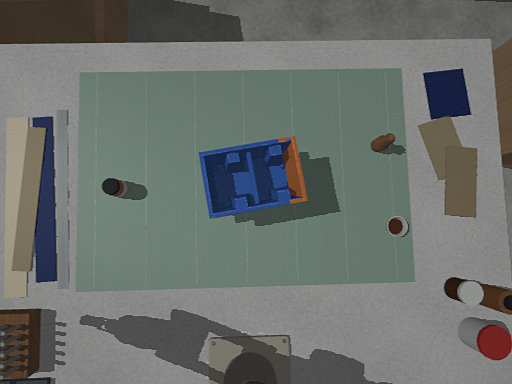

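The scene view shows the blue tote at about (188,245), with its orange end on the left. The grey tote below it has its orange rim at about (213,285). The jar is at (200,373), the cup at (213,102) and the burnisher at (258,105). In the top view the blue tote is at (178,253), orange end on the right. The networks agree with the pictures. Next I'll fit the rim outline to get a precise yaw.

```bash
cat >> h.py <<'E'
def rimfit(z,im,crop=(110,240,180,330)):
    """rectangle of the blue+orange rim outline in the top view, on plane z"""
    m=camera_model("top"); hsv=cv2.cvtColor(im,cv2.COLOR_RGB2HSV)
    bl=cv2.inRange(hsv,(105,130,50),(125,255,255)); og=cv2.inRange(hsv,(3,150,90),(18,255,255))
    k=np.zeros_like(bl);a,b,c,d=crop;k[a:b,c:d]=255
    msk=cv2.morphologyEx((bl|og)&k,cv2.MORPH_CLOSE,np.ones((5,5)))
    n,l,st,_=cv2.connectedComponentsWithStats(msk); msk=(l==1+np.argmax(st[1:,4])).astype(np.uint8)
    cs,_=cv2.findContours(cv2.resize(msk*255,None,fx=4,fy=4,interpolation=cv2.INTER_LINEAR)//128*255,cv2.RETR_EXTERNAL,cv2.CHAIN_APPROX_NONE)
    c=max(cs,key=cv2.contourArea)[:,0]; px=(c+.5)/4-.5
    P=np.array([onz(m,(v,u),z)[:2] for u,v in px],np.float32)
    ys,xs=np.nonzero(og&k); o=onz(m,(ys.mean(),xs.mean()),z)[:2]
    return cv2.minAreaRect(P),o
E
python3 - <<'E'
from h import *
im=cv2.imread("pics/a_top.png")[...,::-1].copy()
print(rimfit(186.5,im))
m=camera_model("scene")
print(onz(m,(188.3,245.4),136.5),onz(m,(181.2,198.9),186.5),onz(m,(214.9,244.8),50),onz(m,(191.5,285.4),100))
m=camera_model("top")
print(onz(m,(178.4,254.1),136.5),onz(m,(169,296.9),186.5),onz(m,(176.7,253.8),158.5))
i=cv2.imread("pics/a_scene.png")[145:255,180:310];cv2.imwrite("pics/b.png",cv2.resize(i,None,fx=5,fy=5,interpolation=cv2.INTER_CUBIC))
E
```

```text
(((526.3367919921875, -16.717742919921875), (159.77760314941406, 234.07327270507812), 8.893026351928711), array([ 537.3232998 , -115.99057195]))
[516.39691763 -11.85090441 136.5       ] [ 530.81966537 -130.48015335  186.5       ] [521.95908717 -16.8350025   50.        ] [503.36685426  99.38262313 100.        ]
[527.09160444 -22.39613876 136.5       ] [ 541.71793862 -122.26785068  186.5       ] [528.80405333 -20.86450525 158.5       ]
```

View pics/b.png

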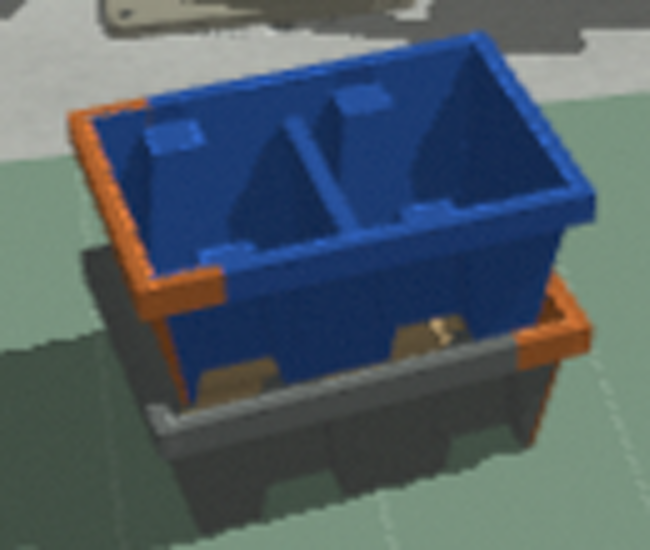

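The crop shows the blue orange end at left, (70–225, 110–315). The grey orange end is at right, (520–590, 280–370), and the two totes are parallel. The rim fit gave 234 x 160 mm, centre (526,-17), orange yaw -81.1°. I'll move over it with jaw yaw 98.9°.

Request:
apply_moves:
  targets: "0 0 -0.15 -4.5 5.1 0 8.5;0 0 -0.3 -9 10.1 0 8.5;0 0 -0.464 -13.7 15.2 0 8.5;0 0 -0.464 -18.2 20.3 0 8.5;0 0 -0.464 -22.8 25.3 0 8.5"
  force: 40

```text
time: 1.4
tool_pos: [306.7, 358.8, 231.4]
tcp_rot: [180.0, -0.0, 99.0]
ft_force: [-0.1, -0.1, -0.1]
finger_gap: 84.7
```

```bash
cat >> h.py <<'E'
def to(x,y,z,yaw,s=None):
    s=s or sense(); T=R.from_euler('xyz',s["tcp_rot"],degrees=True)
    G=R.from_euler('xyz',[180,0,yaw],degrees=True)
    print("t",round(s["time"],2),"pos",s["tool_pos"].round(1),"rot",s["tcp_rot"].round(2),"F",s["ft_force"].round(2),"gap",round(s["finger_gap"],1))
    print("turn",(T.inv()*G).as_rotvec().round(4),"shift cm",(T.inv().apply(np.array([x,y,z])-s["tool_pos"])/10).round(2))
E
python3 -c "
from h import *
to(526.3,-16.7,215,98.9)"
```

```text
t 1.4 pos [306.7 358.8 231.4] rot [ 1.7997e+02 -2.0000e-02  9.9010e+01] F [-0.08 -0.09 -0.11] gap 84.7
turn [ 0.0006 -0.0003  0.0019] shift cm [-40.53  15.81   1.64]
```

Request:
apply_moves:
  targets: "0 0 0 -4.6 1.8 0 8.5;0 0 0 -9.2 3.6 0 8.5;0 0 0 -13.8 5.4 0.5 8.5;0 0 0 -18.4 7.2 1 8.5;0 0 0 -23 9 1.6 8.5"

```text
time: 1.9
tool_pos: [431.5, 145.2, 215.8]
tcp_rot: [179.9, -0.0, 98.9]
ft_force: [1.1, 1.2, -0.8]
finger_gap: 85.2
```

```bash
python3 -c "
from h import *
to(526.3,-16.7,215,98.9)"
```

```text
t 1.9 pos [431.5 145.2 215.8] rot [ 1.7991e+02 -1.0000e-02  9.8890e+01] F [ 1.07  1.18 -0.84] gap 85.2
turn [ 0.0016 -0.0002 -0.0001] shift cm [-17.46   6.86   0.08]
```

Request:
apply_moves:
  targets: "0 0 0 -4 1.6 0 8.5;0 0 0 -8 3.2 0 8.5;0 0 0 -12 4.8 0 8.5;0 0 0 -15 6 0 8.5;0 0 0 -15 6 0 8.5"

```text
time: 2.4
tool_pos: [514.5, 4.6, 215.3]
tcp_rot: [180.0, 0.1, 98.7]
ft_force: [-0.4, -0.0, 0.3]
finger_gap: 84.8
```

```bash
python3 -c "
from h import *
to(526.3,-16.7,215,98.9);a=place_of('top','top_grip');snapshot('top');to(526.3,-16.7,215,98.9)"
```

```text
t 2.4 pos [514.5   4.6 215.3] rot [1.7998e+02 7.0000e-02 9.8660e+01] F [-0.4  -0.05  0.29] gap 84.8
turn [ 0.0003  0.0012 -0.0041] shift cm [-2.28  0.85  0.03]
t 2.5 pos [513.1   7.6 215.1] rot [-1.7997e+02 -2.0000e-02  9.8790e+01] F [-0.41  0.47 -0.45] gap 84.9
turn [-0.0006 -0.0004 -0.002 ] shift cm [-2.6   0.93  0.01]
```

Request:
apply_moves:
  targets: "0 0 0 -2.6 0.93 0 8.5;0 0 0 -2.6 0.93 2 8.5;0 0 0 -2.6 0.93 4.5 8.5;0 0 0 -2.6 0.93 7 8.5;0 0 0 -2.6 0.93 7.5 8.5"

```text
time: 3.0
tool_pos: [523.7, -14.6, 137.1]
tcp_rot: [-179.7, -0.1, 99.0]
ft_force: [-0.7, -0.2, -0.0]
finger_gap: 85.1
```

Request:
apply_moves:
  targets: "0 0 0 0 0 0 6;0 0 0 0 0 0 3;0 0 0 0 0 0 0;0 0 0 0 0 0 0;0 0 0 0 0 0 0"
  force: 60

```text
time: 3.5
tool_pos: [526.8, -16.2, 141.2]
tcp_rot: [179.9, 0.0, 98.9]
ft_force: [-0.2, -1.5, 1.0]
finger_gap: 12.0
```

Request:
apply_moves:
  targets: "0 0 0 0 0 0 0;0 0 0 0 0 0 0;0 0 0 0 0 -0.5 0;0 0 0 0 0 -1 0;0 0 0 0 0 -1.5 0"

```text
time: 4.0
tool_pos: [525.9, -16.2, 155.2]
tcp_rot: [-179.9, -0.0, 98.9]
ft_force: [-0.3, -0.5, -2.4]
finger_gap: 8.5
```

Request:
apply_moves:
  targets: "0 0 0 0 0 -1.5 0;0 0 0 0 0 -3.5 0;0 0 0 0 0 -5.5 0;0 0 0 0 0 -8 0;0 0 0 0 0 -10 0"

```text
time: 4.5
tool_pos: [526.6, -16.2, 258.0]
tcp_rot: [179.9, 0.0, 98.9]
ft_force: [-0.2, -0.1, -3.0]
finger_gap: 8.9
```

Run:
```python
from h import *
to(526.3,-16.7,255,98.9)
ims=[snapshot(n) for n in("scene","top")]
to(526.3,-16.7,255,98.9)
cv2.imwrite("pics/c_top.png",ims[1][...,::-1])
i=ims[0][95:275,150:340];cv2.imwrite("pics/c.png",cv2.resize(i[...,::-1],None,fx=3.3,fy=3.3,interpolation=cv2.INTER_CUBIC))
cv2.imwrite("pics/c_scene.png",ims[0][...,::-1])
m=camera_model("scene")
for q,z in(("base_center",50),("base_mark",100),("top_center",250)):
    print(q,[(np.round(d["at"],1),round(d["confidence"],2),onz(m,d["at"],z).round(1)) for d in place_of("scene",q)])
```

```text
t 4.5 pos [526.6 -16.2 258. ] rot [1.7991e+02 3.0000e-02 9.8890e+01] F [-0.17 -0.09 -2.98] gap 8.9
turn [ 0.0016  0.0006 -0.0002] shift cm [-0.04 -0.04  0.3 ]
t 4.6 pos [528.2 -16.4 260.1] rot [1.7961e+02 1.2000e-01 9.8890e+01] F [ 0.69  0.67 -2.03] gap 8.8
turn [ 0.0068  0.002  -0.0002] shift cm [ 0.   -0.2   0.51]
base_center [(array([214. , 245.9]), 0.62, array([518.8, -13.3,  50. ]))]
base_mark [(array([192.7, 284.7]), 0.92, array([508.2,  96.4, 100. ]))]
top_center [(array([201.5, 373.9]), 0.48, array([760.9, 231.4, 250. ]))]
```

View pics/c.png

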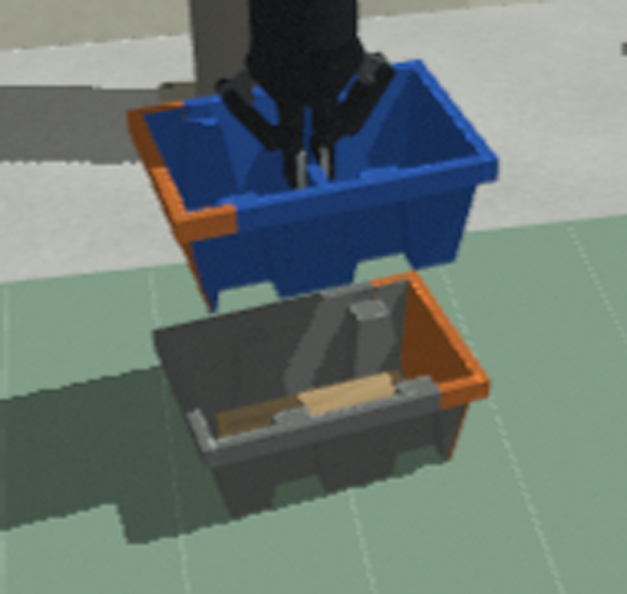

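The blue tote is clear of the grey one, whose orange end is at the right (430,330) with the pile visible inside. I'll swing the blue tote aside to +y while turning it, so the top camera can see the grey tote.

Request:
apply_moves:
  targets: "0 0 0.08 3 0.5 0 0;0 0 0.2 7.5 1.2 0 0;0 0 0.34 12.5 2 0 0;0 0 0.48 17 2.7 0 0;0 0 0.62 20 3.2 0 0"

```text
time: 5.25
tool_pos: [525.6, 188.8, 253.3]
tcp_rot: [-179.9, 0.1, 63.2]
ft_force: [1.2, -0.9, -2.2]
finger_gap: 9.0
```

Request:
apply_moves:
  targets: "0 0 0.14 1.5 -0.8 0 0;0 0 0.28 3 -1.6 0 0;0 0 0.42 4 -2.2 0 0;0 0 0.56 4 -2.2 0 0;0 0 0.70 4 -2.2 0 0"

```text
time: 5.75
tool_pos: [524.1, 232.3, 253.0]
tcp_rot: [-180.0, 0.2, 23.1]
ft_force: [0.7, -0.3, -2.3]
finger_gap: 9.2
```

Request:
apply_moves:
  targets: "0 0 0.14 0 0 0 0;0 0 0.28 0 0 0 0;0 0 0.42 0 0 0 0;0 0 0.56 0 0 0 0;0 0 0.70 0 0 0 0"

```text
time: 6.25
tool_pos: [524.2, 231.7, 253.1]
tcp_rot: [179.9, 0.2, -17.1]
ft_force: [-0.3, -0.3, -2.6]
finger_gap: 8.7
```

Request:
apply_moves:
  targets: "0 0 0.14 0 0 0 0;0 0 0.28 0 0 0 0;0 0 0.42 0 0 0 0;0 0 0.56 0 0 0 0;0 0 0.70 0 0 0 0"

```text
time: 6.75
tool_pos: [524.3, 231.7, 253.1]
tcp_rot: [179.8, 0.0, -57.2]
ft_force: [0.1, 0.4, -2.4]
finger_gap: 9.1
```

Request:
apply_moves:
  targets: "0 0 0.12 0 0 0 0;0 0 0.24 0 0 0 0;0 0 0.34 0 0 0 0;0 0 0.40 0 0 0 0;0 0 0.42 0 0 0 0"

```text
time: 7.25
tool_pos: [524.3, 231.8, 253.3]
tcp_rot: [179.8, -0.0, -81.0]
ft_force: [-0.2, 0.4, -2.2]
finger_gap: 8.6
```

Run:
```python
from h import *
snapshot("scene");ims=[snapshot(n) for n in("scene","top")]
to(526.3,-16.7,255,-81.1)
for n,i in zip(("scene","top"),ims): cv2.imwrite(f"pics/d_{n}.png",i[...,::-1])
i=ims[1][90:270,130:330]
cv2.imwrite("pics/d.png",cv2.resize(i[...,::-1],None,fx=3.3,fy=3.3,interpolation=cv2.INTER_CUBIC))
for q,z in(("base_center",50),("base_mark",100)):
  for n in("scene","top"):
    m=camera_model(n)
    print(q,n,[(np.round(d["at"],1),round(d["confidence"],2),onz(m,d["at"],z).round(1)) for d in place_of(n,q)])
```

```text
t 7.4 pos [524.7 231.9 254.2] rot [ 1.799e+02 -2.000e-02 -8.085e+01] F [ 0.04 -0.87 -2.71] gap 8.7
turn [ 0.0017 -0.0003  0.0044] shift cm [24.57  3.8  -0.06]
base_center scene [(array([215.2, 245. ]), 0.77, array([523.3, -16.5,  50. ]))]
base_center top [(array([181.2, 250.6]), 0.59, array([529.3, -16.3,  50. ]))]
base_mark scene [(array([193.9, 286.3]), 0.78, array([514.2,  99.5, 100. ])), (array([256.5, 102.5]), 0.57, array([ 666.3, -372.5,  100. ]))]
base_mark top [(array([189.1, 210.8]), 0.87, array([506. ,  87.9, 100. ]))]
```

View pics/d.png

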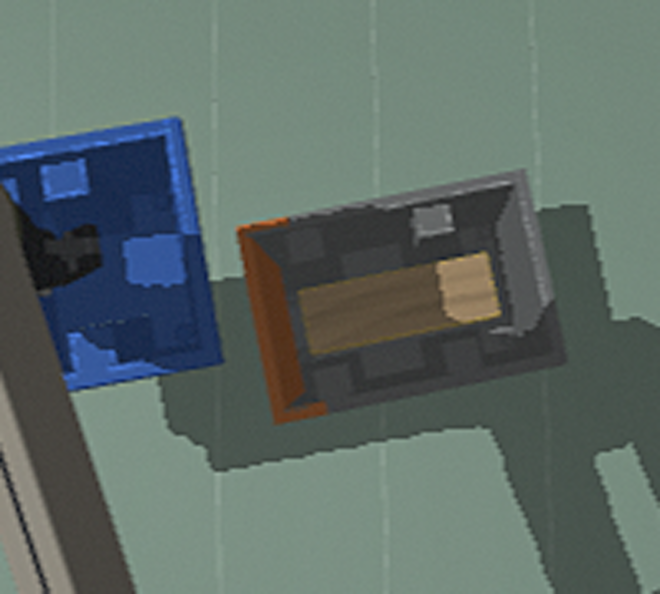

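The top view now shows the grey tote free, with crop corners at about (237,228), (524,168), (565,364) and (275,424). Its orange end is at left, and the blue tote's orange end now also faces left. I'll fit the grey rim.

Run:
```python
from h import *
m=camera_model("top")
C=np.array([(237,228),(524,168),(565,364),(275,424)],float);C=(C+.5)/3.3-.5+np.array([130,90])
P=np.array([onz(m,(v,u),100)[:2] for u,v in C])
ctr=P.mean(0);d=(P[0]+P[3]-P[1]-P[2])/2
print("hand",ctr.round(1),np.degrees(np.arctan2(d[1],d[0])).round(2),np.linalg.norm(d).round(1),np.linalg.norm(P[0]-P[3]).round(1),np.linalg.norm(P[1]-P[2]).round(1))
im=cv2.imread("pics/d_top.png"); hsv=cv2.cvtColor(im,cv2.COLOR_BGR2HSV)
hand=cv2.fillConvexPoly(np.zeros(im.shape[:2],np.uint8),C.round().astype(np.int32),255)
near=cv2.dilate(hand,np.ones((9,9)))
mat=cv2.inRange(hsv,(50,40,0),(90,255,255))
msk=cv2.morphologyEx(near&~mat,cv2.MORPH_CLOSE,np.ones((7,7)));msk=cv2.morphologyEx(msk,cv2.MORPH_OPEN,np.ones((5,5)))
cs,_=cv2.findContours(msk,cv2.RETR_EXTERNAL,cv2.CHAIN_APPROX_NONE);c=max(cs,key=cv2.contourArea)[:,0]
print(cv2.minAreaRect(np.array([onz(m,(v,u),100)[:2] for u,v in c],np.float32)))
# blue rim now: right end edge + sides for check of angle/centre
hs=cv2.inRange(hsv,(105,130,50),(125,255,255));hs[:,:140]=0;hs[:,200:]=0
```

```text
hand [529.6 -16.2] 100.57 230.5 155.9 158.1
((529.4124755859375, -15.930770874023438), (184.00660705566406, 257.7359924316406), 10.458243370056152)
```

```bash
cat >> h.py <<'E'
def refine(im,C,z,w=4):
    """C: 4 corner pixels (u,v) orange-left-top,..; strongest-edge line per side -> rectangle on plane z"""
    m=camera_model("top"); g=cv2.GaussianBlur(im.astype(np.float32),(0,0),.7); L=[]
    cc=C.mean(0)
    for a,b in zip(C,np.roll(C,-1,0)):
        t=(b-a)/np.linalg.norm(b-a); n=np.array([-t[1],t[0]]); n*=np.sign(n@((a+b)/2-cc)); pts=[]
        for s in np.linspace(.12,.88,60):
            k=np.arange(-w,w+.01,.1); q=a+s*(b-a)+k[:,None]*n
            v=cv2.remap(g,q[:,0].astype(np.float32)[None],q[:,1].astype(np.float32)[None],1)[0]
            e=np.linalg.norm(v[10:]-v[:-10],axis=1); i=e.argmax()
            pts.append(q[i+5])
        pts=np.array([onz(m,(v,u),z)[:2] for u,v in pts],np.float32)
        L.append(cv2.fitLine(pts,cv2.DIST_HUBER,.5,.01,.01).ravel())
    X=[]
    for l,k in zip([L[3]]+L[:3],L):
        s=np.linalg.solve(np.array([l[:2],-k[:2]]).T,k[2:]-l[2:]);X.append(l[2:]+s[0]*l[:2])
    P=np.array(X);d=(P[0]+P[3]-P[1]-P[2])/2
    A=[np.degrees(np.arctan(l[1]/l[0])) for l in L]
    return P.mean(0).round(1),np.degrees(np.arctan2(d[1],d[0])).round(2),[np.linalg.norm(P[i]-P[i-1]).round(1) for i in range(4)],np.round(A,2)
E
python3 - <<'E'
from h import *
C=np.array([(237,228),(524,168),(565,364),(275,424)],float);C=(C+.5)/3.3-.5+np.array([130,90])
print("base",refine(cv2.imread("pics/d_top.png"),C,100))
a=cv2.imread("pics/a_top.png");r,_=rimfit(186.5,a[...,::-1].copy())
m=camera_model("top");from math import *
B=np.array([(200,152),(296,137),(307,199),(211,217)],float)
print("blue",refine(a,B,186.5))
i=a[120:235,185:355];cv2.imwrite("pics/e.png",cv2.resize(i,None,fx=4.5,fy=4.5,interpolation=cv2.INTER_CUBIC))
E
```

```text
base (array([526.7, -16.8], dtype=float32), np.float32(98.7), [np.float32(159.1), np.float32(232.7), np.float32(145.4), np.float32(232.9)], array([-83.  ,  10.39, -79.6 ,  10.2 ], dtype=float32))
blue (array([525.5, -22.3], dtype=float32), np.float32(100.72), [np.float32(151.2), np.float32(222.3), np.float32(135.0), np.float32(224.4)], array([-81.35,   9.15, -77.22,   8.52], dtype=float32))
```

The edge fit was not robust. The end edges, the hand corners and the network do agree on the grey tote at about (529.5,-16.3), yaw 100.4°, so it sits a few mm and 1.5° off the blue stacked pose. I'll move over it.

Request:
apply_moves:
  targets: "0 0 0 3 0.4 0 0;0 0 0 7.5 1.1 0 0;0 0 -0.024 12.5 1.8 0 0;0 0 -0.024 17.5 2.5 0 0;0 0 -0.024 21.5 3 0 0"

```text
time: 8.1
tool_pos: [529.2, 12.7, 255.6]
tcp_rot: [-180.0, -0.0, -79.5]
ft_force: [0.9, 0.0, -1.6]
finger_gap: 8.9
```

Request:
apply_moves:
  targets: "0 0 0 2 0.3 0 0;0 0 0 3 0.45 0 0;0 0 0 3.07 0.45 0 0;0 0 0 3.07 0.45 0 0;0 0 0 3.07 0.45 0 0"

```text
time: 8.6
tool_pos: [530.6, -14.7, 255.3]
tcp_rot: [180.0, 0.0, -79.5]
ft_force: [0.8, -0.5, -2.7]
finger_gap: 9.4
```

```bash
python3 -c "
from h import *
to(529.5,-16.3,200,-79.6)
i=snapshot('top');j=snapshot('scene');to(529.5,-16.3,200,-79.6)
f=lambda k:cv2.resize(k,None,fx=3,fy=3,interpolation=cv2.INTER_CUBIC)
cv2.imwrite('pics/f.png',np.hstack([f(i[110:250,190:320]),f(j[120:260,185:315])])[...,::-1])"
```

```text
t 8.6 pos [530.6 -14.7 255.3] rot [ 1.800e+02  3.000e-02 -7.946e+01] F [ 0.85 -0.49 -2.72] gap 9.4
turn [0.     0.0005 0.0024] shift cm [0.14 0.14 5.53]
t 8.7 pos [530.6 -14.8 255.3] rot [-1.800e+02  2.000e-02 -7.946e+01] F [-0.19 -0.08 -2.85] gap 8.8
turn [-0.      0.0003  0.0025] shift cm [0.13 0.14 5.53]
```

View pics/f.png

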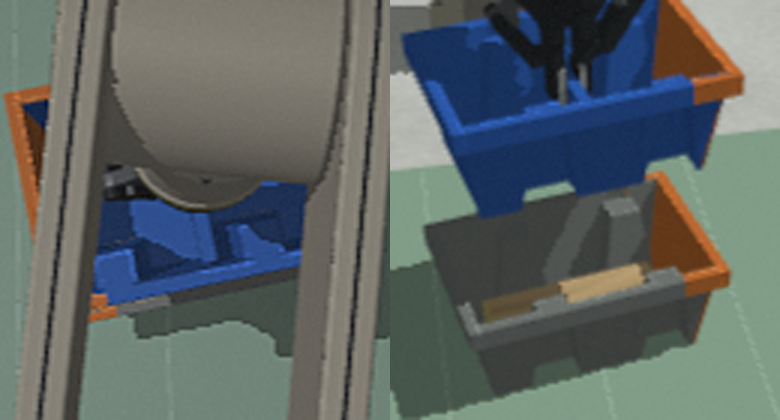

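Left panel (top): both orange ends are at left, and the blue tote is mostly hidden by the arm. Right panel (scene): the blue tote hangs level over the grey one, orange ends at right (745,75) and (725,275). I'll lower in stages and watch the force.

Request:
apply_moves:
  targets: "0 0 0.002 0.13 0.1 1 0;0 0 0.002 0.13 0.1 3.5 0;0 0 0.002 0.13 0.1 6 0;0 0 0.002 0.13 0.1 8.5 0;0 0 0.002 0.13 0.1 9.5 0"

```text
time: 9.2
tool_pos: [527.7, -16.9, 156.6]
tcp_rot: [179.7, 0.1, -79.6]
ft_force: [-1.0, -0.2, -3.0]
finger_gap: 8.8
```

Request:
apply_moves:
  targets: "0 0 0 0 0 0.5 0;0 0 0 0 0 1 0;0 0 0 0 0 1.5 0;0 0 0 0 0 2 0;0 0 0 0 0 2.5 0"

```text
time: 9.7
tool_pos: [530.4, -17.5, 135.7]
tcp_rot: [-179.9, -0.0, -79.7]
ft_force: [-1.0, -0.5, -2.9]
finger_gap: 8.9
```

Request:
apply_moves:
  targets: "0 0 0 0 0 0.4 0;0 0 0 0 0 0.8 0;0 0 0 0 0 1.2 0;0 0 0 0 0 1.6 0;0 0 0 0 0 2 0"

```text
time: 10.2
tool_pos: [529.8, -17.4, 115.0]
tcp_rot: [-180.0, 0.0, -79.7]
ft_force: [-0.6, 0.1, -0.2]
finger_gap: 8.6
```

```bash
python3 -c "
from h import *
to(529.5,-16.3,107,-79.6);i=snapshot('scene');to(529.5,-16.3,107,-79.6)"
```

```text
t 10.2 pos [529.8 -17.4 115. ] rot [-180.      0.    -79.67] F [-0.64  0.1  -0.21] gap 8.6
turn [-0.      0.     -0.0012] shift cm [-0.12  0.01  0.8 ]
t 10.25 pos [529.4 -17.4 114.3] rot [ 1.7994e+02  2.0000e-02 -7.9670e+01] F [-1.48 -0.01 -2.27] gap 9.0
turn [ 0.001   0.0003 -0.0013] shift cm [-0.11 -0.03  0.73]
```

Request:
apply_moves:
  targets: "0 0 0 0 0 0.15 0;0 0 0 0 0 0.3 0;0 0 0 0 0 0.45 0;0 0 0 0 0 0.6 0;0 0 0 0 0 0.7 0"

```text
time: 10.75
tool_pos: [530.0, -17.5, 108.4]
tcp_rot: [-180.0, -0.0, -79.7]
ft_force: [-2.3, -0.2, 0.9]
finger_gap: 8.6
```

Request:
apply_moves:
  targets: "0 0 0 0 0 0.1 0;0 0 0 0 0 0.2 0;0 0 0 0 0 0.3 0;0 0 0 0 0 0.4 0;0 0 0 0 0 0.4 0"

```text
time: 11.25
tool_pos: [529.6, -17.5, 104.0]
tcp_rot: [180.0, 0.0, -79.7]
ft_force: [-1.4, -0.3, 0.1]
finger_gap: 9.1
```

Request:
apply_moves:
  targets: "0 0 0 0 0 0.1 0;0 0 0 0 0 0.2 0;0 0 0 0 0 0.3 0;0 0 0 0 0 0.3 0;0 0 0 0 0 0.3 0"

```text
time: 11.75
tool_pos: [529.8, -17.5, 101.2]
tcp_rot: [180.0, 0.0, -79.7]
ft_force: [-1.4, -0.7, 1.8]
finger_gap: 8.9
```

Request:
apply_moves:
  targets: "0 0 0 0 0.1 0 0;0 0 0 0 0.1 0.1 0;0 0 0 0 0.1 0.2 0;0 0 0 0 0.1 0.2 0;0 0 0 0 0.1 0.2 0"

```text
time: 12.25
tool_pos: [528.8, -17.7, 99.3]
tcp_rot: [180.0, -0.0, -79.7]
ft_force: [-2.1, -0.6, 2.1]
finger_gap: 8.9
```

Request:
apply_moves:
  targets: "0 0 0 0 0 0.1 0;0 0 0 0 0 0.2 0;0 0 0 0 0 0.2 0;0 0 0 0 0 0.2 0;0 0 0 0 0 0.2 0"

```text
time: 12.75
tool_pos: [528.9, -17.6, 97.3]
tcp_rot: [180.0, -0.0, -79.7]
ft_force: [-1.6, -0.6, 2.5]
finger_gap: 8.9
```

Request:
apply_moves:
  targets: "0 0 0 0 0 0.1 0;0 0 0 0 0 0.2 0;0 0 0 0 0 0.2 0;0 0 0 0 0 0.2 0;0 0 0 0 0 0.2 0"

```text
time: 13.25
tool_pos: [528.9, -17.6, 95.3]
tcp_rot: [180.0, -0.0, -79.7]
ft_force: [-2.4, -1.3, 2.8]
finger_gap: 8.7
```

Request:
apply_moves:
  targets: "0 0 0 0 0 0.05 0;0 0 0 0 0 0.1 0;0 0 0 0 0 0.1 0;0 0 0 0 0 0.1 0;0 0 0 0 0 0.1 0"

```text
time: 13.75
tool_pos: [528.9, -17.6, 94.4]
tcp_rot: [-180.0, -0.0, -79.7]
ft_force: [-2.9, -1.0, 4.3]
finger_gap: 8.7
```

Request:
apply_moves:
  targets: "0 0 0 0 0 0.05 0;0 0 0 0 0 0.1 0;0 0 0 0 0 0.1 0;0 0 0 0 0 0.1 0;0 0 0 0 0 0.1 0"

```text
time: 14.25
tool_pos: [529.1, -17.6, 94.0]
tcp_rot: [-180.0, -0.0, -79.7]
ft_force: [-3.6, -0.6, 8.3]
finger_gap: 8.9
```

Request:
apply_moves:
  targets: "0 0 0 0 0 0.05 0;0 0 0 0 0 0.1 0;0 0 0 0 0 0.1 0;0 0 0 0 0 0.1 0;0 0 0 0 0 0.1 0"

```text
time: 14.75
tool_pos: [529.4, -17.6, 93.8]
tcp_rot: [-179.9, -0.0, -79.7]
ft_force: [-5.8, -0.1, 14.6]
finger_gap: 9.0
```

Force is rising steeply (2.8 → 4.3 → 8.3 → 14.6 N) while the TCP stays at about 93.9, so centres are about 40 mm apart. That is within the pile's range. I'll hold, then check before letting go.

Run:
```python
from h import *
for k in range(3):
    j=snapshot('scene');s=sense();print(s["tool_pos"].round(2),s["ft_force"].round(2),s["wrist_torque"].round(2))
m=camera_model("scene")
for q in("base_mark","top_mark","top_grip","base_center","top_center"):print(q,[(np.round(d["at"],1),round(d["confidence"],2)) for d in place_of("scene",q)])
cv2.imwrite('pics/g.png',cv2.resize(j[130:250,180:315],None,fx=5,fy=5,interpolation=cv2.INTER_CUBIC)[...,::-1])
```

```text
[529.41 -17.63  93.74] [-6.24  0.15 14.03] [0.06 1.03 0.02]
[529.42 -17.63  93.76] [-5.73  0.18 12.95] [0.06 1.04 0.05]
[529.37 -17.62  93.7 ] [-5.52  0.12 14.99] [0.07 1.13 0.05]
base_mark []
top_mark [(array([182.1, 281.8]), 0.76)]
top_grip [(array([197.9, 243.7]), 0.89), (array([214.1, 246.8]), 0.28)]
base_center [(array([217.4, 247.3]), 0.66)]
top_center [(array([204.1, 246. ]), 0.8)]
```

View pics/g.png

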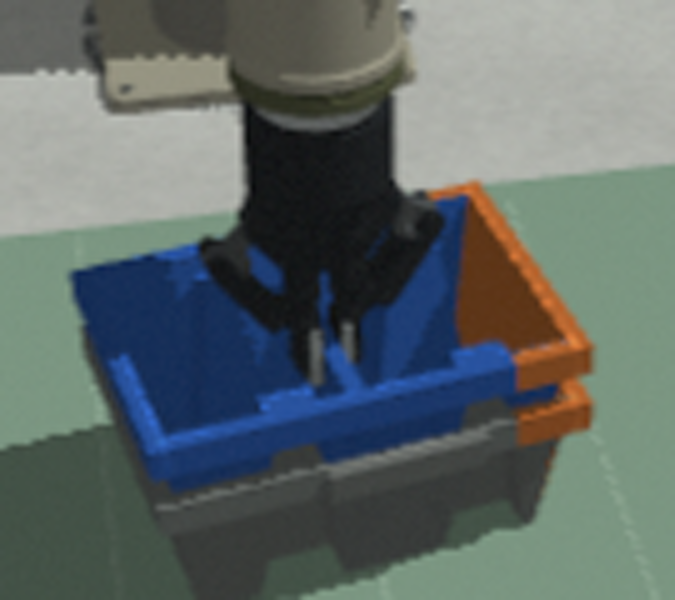

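Orange ends are together at right, blue rim evenly above the grey one, TCP level. There is some sideways force, Fx about -6 N. I'll relieve that sideways while holding the press, to make sure it isn't a jam rather than the pile.

Request:
apply_moves:
  targets: "0 0 0 0 0.03 -0.03 0;0 0 0 0 0.06 -0.03 0;0 0 0 0 0.1 -0.03 0;0 0 0 0 0.1 -0.03 0;0 0 0 0 0.1 -0.03 0"

```text
time: 15.65
tool_pos: [528.9, -17.7, 93.8]
tcp_rot: [-179.9, -0.0, -79.7]
ft_force: [-1.8, 1.7, 9.3]
finger_gap: 8.7
```

Request:
apply_moves:
  targets: "0 0 0 0 0.03 0 0;0 0 0 0 0.06 0 0;0 0 0 0 0.1 0 0;0 0 0 0 0.1 0 0;0 0 0 0 0.1 0 0"

```text
time: 16.15
tool_pos: [528.4, -17.8, 93.8]
tcp_rot: [-179.8, -0.0, -79.7]
ft_force: [1.4, 0.7, 6.9]
finger_gap: 8.6
```

Request:
apply_moves:
  targets: "0 0 0 0 -0.03 0.03 0;0 0 0 0 -0.03 0.06 0;0 0 0 0 -0.03 0.09 0;0 0 0 0 -0.03 0.09 0;0 0 0 0 -0.03 0.09 0"

```text
time: 16.65
tool_pos: [528.8, -17.8, 93.7]
tcp_rot: [-179.8, -0.0, -79.7]
ft_force: [-2.0, 1.8, 14.4]
finger_gap: 8.3
```

The height holds firm at 93.7, so it is on the pile. Next I ease the press, open and retreat upward.

Request:
apply_moves:
  targets: "0 0 0 0 0 -0.05 0;0 0 0 0 0 -0.1 0;0 0 0 0 0 -0.15 0;0 0 0 0 0 -0.15 0;0 0 0 0 0 -0.15 0"

```text
time: 17.15
tool_pos: [528.1, -17.9, 93.9]
tcp_rot: [-179.9, -0.0, -79.7]
ft_force: [2.3, 1.1, 5.1]
finger_gap: 8.9
```

Request:
apply_moves:
  targets: "0 0 0 0 0 0 1.3;0 0 0 0 0 0 2;0 0 0 0 0 0 3.5;0 0 0 0 0 0 5;0 0 0 0 0 0 6"

```text
time: 17.65
tool_pos: [527.0, -17.9, 93.0]
tcp_rot: [180.0, 0.0, -79.7]
ft_force: [0.1, -0.8, -0.6]
finger_gap: 59.9
```

Request:
apply_moves:
  targets: "0 0 0 0 0 0 6;0 0 0 0 0 -0.5 6;0 0 0 0 0 -2 6;0 0 0 0 0 -4.5 6;0 0 0 0 0 -8 6"

```text
time: 18.15
tool_pos: [526.1, -17.8, 173.7]
tcp_rot: [179.9, 0.0, -79.7]
ft_force: [0.4, 0.0, -0.6]
finger_gap: 59.9
```

Request:
apply_moves:
  targets: "0 0 0 0 0 -4 6;0 0 0 0 0 -8 6;0 0 0 -4 0 -10 6;0 0 0 -8.5 0 -10 6;0 0 0 -13 0 -10 6"

```text
time: 18.65
tool_pos: [504.3, 111.1, 276.4]
tcp_rot: [-179.7, -0.0, -79.8]
ft_force: [0.2, 0.5, 0.2]
finger_gap: 59.9
```

Request:
apply_moves:
  targets: "0 0 0 -4.5 0 0 6;0 0 0 -9 0 0 6;0 0 0 -13 0 0 6;0 0 0 -17 0 0 6;0 0 0 -17 0 0 6"

```text
time: 19.15
tool_pos: [472.0, 281.5, 274.7]
tcp_rot: [-179.9, 0.1, -79.4]
ft_force: [-0.9, -0.8, -0.7]
finger_gap: 59.5
```

Run:
```python
from h import *
ims={n:snapshot(n) for n in("scene","top")}
M={n:camera_model(n) for n in ims}
for q in "top_center top_mark top_grip base_center base_mark paint_center dye_cup_center burnisher_center".split():
    r={n:place_of(n,q) for n in M}
    print(q,[(n,np.round(r[n][0]["at"],1).tolist(),round(r[n][0]["confidence"],2)) for n in M if r[n]],tri([M[n] for n in M],[r[n][0]["at"] for n in M]).round(1) if all(r.values()) else "")
print("blue rim z140:",rimfit(140,ims["top"]))
f=lambda k:cv2.resize(k,None,fx=3,fy=3,interpolation=cv2.INTER_CUBIC)
cv2.imwrite('pics/h.png',np.hstack([f(ims["top"][110:250,190:320]),f(ims["scene"][130:270,185:315])])[...,::-1])
s=sense();print(s["time"],s["tool_pos"],s["ft_force"])
```

```text
top_center [('scene', [205.0, 246.0], 0.83), ('top', [180.0, 255.1], 0.93)] [528.9 -20.2  91.1]
top_mark [('scene', [182.4, 283.0], 0.59), ('top', [187.6, 208.5], 0.84)] [506.8  91.1 134.6]
top_grip [('scene', [197.0, 239.7], 0.6), ('top', [178.8, 253.4], 0.67)] [527.7 -25.3 118.1]
base_center [('scene', [214.4, 245.2], 0.95)] 
base_mark [] 
paint_center [('scene', [201.2, 374.5], 0.64), ('top', [185.7, 114.9], 0.5)] [526.  350.9  45.9]
dye_cup_center [('scene', [213.3, 101.4], 0.78), ('top', [224.7, 395.5], 0.66)] [ 402.1 -417.2   18.2]
burnisher_center [('scene', [259.1, 101.6], 0.86), ('top', [139.3, 384.6], 0.82)] [ 635.2 -385.1   62. ]
blue rim z140: (((530.8134765625, -19.791641235351562), (159.44126892089844, 233.61834716796875), 10.434728622436523), array([509.69665905,  85.52930183]))
20.05 [473.38320221 277.19836932 273.19919968] [-0.01497273 -0.04225634  1.45766339]
```

View pics/h.png

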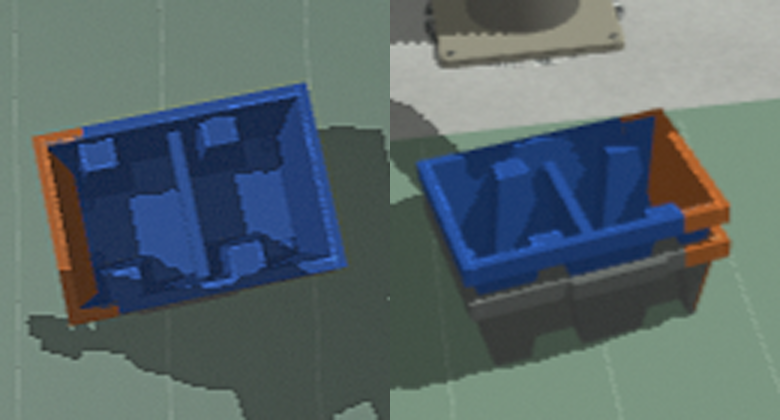

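Both totes are nested with the orange ends together, in the top view at left (50,230) and in the scene view at right (710,210). The rim fit at z=140 gives exactly 234 x 159 mm, yaw 100.4, so the height is right. A last overlay on the scene image will check level and centring.

Run:
```python
from h import *
im=snapshot("scene"); m=camera_model("scene"); S=6; r0,c0=145,190
o=cv2.resize(im[r0:r0+95,c0:c0+125],None,fx=S,fy=S,interpolation=cv2.INTER_CUBIC)[...,::-1].copy()
def pj(p):
    q=rot(m).T@(np.array(p)-m["position"]);return ((m["cx"]+m["fx"]*q[0]/-q[2]-c0+.5)*S-.5,(m["cy"]-m["fy"]*q[1]/-q[2]-r0+.5)*S-.5)
def box(c,yaw,z,col):
    r=R.from_euler('z',yaw,degrees=True)
    P=np.array([pj(r.apply([sx*117,sy*79,0])+[*c,z]) for sx,sy in((1,1),(1,-1),(-1,-1),(-1,1))])
    cv2.polylines(o,[P.round().astype(np.int32)],True,col,1,cv2.LINE_AA)
box((530.8,-19.8),100.4,140,(0,255,255)); box((530.8,-19.8),100.4,100,(255,255,255))
cv2.imwrite("pics/i.png",o)
```

```text
(no output)
```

View pics/i.png

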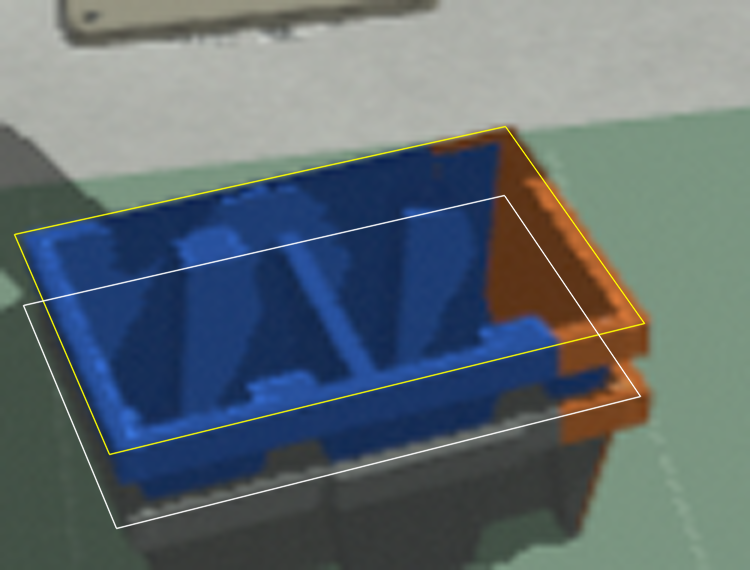

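The overlay (yellow at z 140, white at z 100, same centre and yaw) is offset from both rims by the same small amount, about 8 px at 6x, at the left and right front corners. So the totes are concentric and level within measurement. Handing in.

```bash
python3 -c "
from bench import *
print(hand_in())"
```

```text
the job is handed in; nothing more can be done
None
```

The blue tote is nested in the grey one with the orange ends on the same side, resting on the pile. I handed the job in at about 20 s of the 48 s allowed; it gave no verdict.

- **What I did:** I gripped the divider bead, lifted the tote clear and swung it aside, turning it half round. I measured the grey tote from above, then lowered the blue one into it. It bound lightly from about 50 mm centre spacing. At about 40 mm the push rose steeply, with readings peaking at about 15 N, and it did not sink further on a second press. I eased off, opened the jaws and moved away.
- **Last checks:** The blue rim fit gave 234 x 159 mm at z 140, yaw 100.4°, so the height is about 40 mm above the grey tote. In the scene overlay both rims were off the model by the same small amount, so the totes look concentric and level. The bystanders were within about 8–14 mm of their first readings. I put that down to network noise, since nothing went near them.
- **What disagreed:** Before nesting, the grey tote's centre measured about (529.5, -16.3). Afterwards the blue one's measured (530.8, -19.8). That is 3.7 mm apart, within the measuring error and under the 6 mm limit. The automatic edge fit on the grey rim was not usable, so I used hand-picked corners and the network instead. I did not measure pile contact after letting go; I inferred it from the push force and the height.

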